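# Bring the fittings pot to the front of the parts carousel and hold it

## Task

I need the brass push-in fittings from the parts carousel in the grey dust case. Swing the latch arm at the front right of the case all the way aside, lift the lid by its bow handle until it stands upright and stays open by itself, then turn the turntable by its centre bar handle until the pot with the two brass fittings sits at the front, in line with the pointer in the middle of the front wall. The turntable runs on a free bearing, so finish while still gripping the bar handle, holding the turntable still with that pot at the front; don't shift the wash bottle, the solder reel or the dropper bottle beside the case.

Things in the scene. Friction and masses are not known exactly. Their poses are not given: they have to be found in the camera images.
- case: Grey sheet-steel dust case fixed on the bench, 212 (x) x 210 (y) mm, rim at z = 95 mm, walls 4 mm. Origin: centre of its underside. Its -x side is the front, towards the robot (yaw within 0.22 rad). In its frame: latch pivot at (-125, -75), turntable axis at (-6, 0), lid hinge along y at x = 106, z = 97 mm. A small dark pointer sits inside the middle of the front rim.
- latch (a joint): Flat steel latch arm turning about an upright pivot on the front wall, right of the middle. 0: it points to the case's +x, its end over the lid's front edge, and really holds the lid shut. It swings only to the case's right (clockwise from above), to a stop at 1.62 rad along the front of the case; lid free from about 1.4. About 1 N at the knob; stays where left. Starts at 0 to 0.25.
- latch_knob (a point): Grip point on the latch: upright round black knob, 12 to 14 mm across, on the end of the arm, 52 mm from the pivot axis. The knob stands from z = 111 (top of the arm) to 141 mm, this point at z = 133 mm; the lid's top is at 103 mm.
- latch_pivot (a point): Point on the latch's upright pivot axis, at the same height as latch_knob (z = 133 mm).
- lid (a joint): Lid angle: 0 shut, grows as the front edge lifts, about 1.57 upright, stop at 1.75 rad. Stiff hinge: it stays at any angle where it is left; lifting takes about 4 N at the handle.
- lid_handle (a point): Middle of the lid's bow handle: round steel bar 10 mm thick, 48 mm long along the case's y, 34 mm above the lid's top and 24 mm behind its front edge (shut: 189 mm ahead of and 40 mm above the hinge, z = 137 mm). Lid 213 mm long, 6 mm thick, grey frame, clear pane. Lid upright: handle on its far side at z = 0.28 m, lid's upper edge at z = 0.31 m.
- lid_hinge (a point): Middle of the lid's hinge line, at the far upper edge of the case, z = 97 mm; the lid turns about the case's y axis here.
- turntable: Aluminium turntable, 180 mm across, in the case, turning freely about an upright axis (friction 0.02 N m; no stop in reach). Six equal grey pots, 40 mm across, rims at z = 44 mm, every 60 degrees at 62 mm from the axis. Origin on the axis; its -x axis points to the fittings pot, so at yaw 0 relative to the case that pot is at the front.
- turn_handle (a point): Grip point of the turntable's centre handle, on the axis at z = 75 mm: black bar 62 mm long, 14 mm wide, from z = 60 to 84 mm, its length along the line from the axis to the fittings pot. Grip across its 14 mm; open the fingers to about 50 mm at most here. Case walls stand 98 mm away, the upright lid 112 mm behind the axis.
- fitting_pot (a point): Centre of the rim of the one pot that holds two upright brass push-in fittings with black collars (16 mm across, tops at z = 49 mm); the other pots hold nuts, washers, pins and screws lying low. The pot is part of the turntable.
- pick_spot (a point): Point on the case where the centre of the fittings pot's rim must come: 62 mm in front of the turntable axis, in line with the pointer.
- wash_bottle: Loose plastic wash bottle, 184 mm tall, left of the case; leave it alone. Origin: under it on the bench.
- solder_reel: Loose reel of solder, 58 mm across, 45 mm tall, left of the case; leave it alone. Origin: centre of its underside.
- dropper_bottle: Loose white dropper bottle with a pointed cap, 39 mm across, 112 mm tall, right of the case; leave it alone. Origin: centre of its underside.

How it is judged:
By the outcome, as a careful person would: the job done as asked, in the order asked, and still so for the second after the job is handed in, while the arm keeps its last pose, push and grip.
It also fails if it takes over 72 s, if anything falls off the work surface, if the arm or the gripper's body presses on something with over 40 N, if the wrist force passes 120 N, or if a joint passes its speed limit or range.

## Robot

A 6-joint arm with a two-finger parallel gripper is mounted at the origin on a cart in front of the work surface, level with it; the furniture and walls round the work are solid. World frame = base frame: x ahead of the robot, y to its left, z up, the work surface at z = 0. Lengths are in m, angles in rad, forces in N, time in s.
With the tool pointing down it reaches from about 0.325 to 0.9 m from the base axis. Payload 6.1 kg.
Tool frame: the origin (TCP) lies between the finger pads, 19 mm behind the fingertips; this is the grasp point; z points along the fingers, y is the direction in which the jaws open and shut (so a half turn about z gives the same grasp; the last joint's range is limited). The gripper opens to 85 mm and grips with 20 to 120 N. Pads are 22 mm wide; open, the fingers measure 114 mm over their backs; the gripper's body (76 mm by 85 mm) begins 54 mm behind the grasp point. The pads swing forward as they close: fully open they stand 13 mm farther back than shut.
Start: joints at [-1.469, 0.22, 1.526, -0, 1.395, -0.126], TCP at [0.141, -0.609, 0.25] pointing down, gripper open.
Joint ranges: [-2.98, 2.98], [-0.91, 2.08], [0.09, 2.57], [-1.24, 4.39], [0.2, 2.65], [-2.68, 2.68]. Speed limits (rad/s): [2.57, 2.57, 3.01, 3.14, 3.14, 3.14].

## Interface

Orientations are given as a unit quaternion [x, y, z, w].
In Python, from station import r gives the robot as it stands. The module is installed in compiled form; this text tells all that it offers.
- The arm moves only by the tool step_arm, never from a script. Its argument "commands" is a list of rows, each a list of 7 numbers: the shift along the tool's x, y, z in mm, then the turn, a rotation vector about the tool's x, y, z in rad, then the closure in counts, from 0 (fully open) to 255 (shut). A call has exactly 10 rows; each row shifts and turns the pose as measured when the row begins, along the tool's axes as they then stand; what a row does not reach is not made up. A row lasts 1/10 s, in which the tool goes at most 50 mm and 8.59 degrees, less where a joint would pass 70% of its speed; a pose out of reach is approached as far as the arm can. A call is refused whole if a number of a shift passes 50 or a number of a turn 0.15, either way. A call with a gripper value outside its range is refused whole. The fingers move at their own pace and stop on an object; "newtons" is the grip in N (left out, the last holds). Time passes only in rows, so rows that do not move let the fingers close, or fill a call up. It gives the time, the measured TCP pose, the force and the opening at its end, in the units of the state.
- r.read_state(): the state, without advancing time (a new reading comes with each control period).
- r.get_image(name): name is "side" or "top"; returns a dict with "pixels" (384x512x3 uint8, red, green, blue), "K" (3x3 intrinsics, pixels), "R" (3x3) and "t" (3): a world point X has camera coordinates R X + t. Camera axes: x right, y down, z forward; pixel columns grow to the right and rows downward; lengths in m; the calibration is good to about 2 mm. A picture is of the moment at which its call begins. There is no depth.
- r.finish_job(): hands the job in, once; it reports no verdict.
The state is a dict: "t": time; "joint_pos": joint angles; "dq": joint speeds; "joint_efforts": joint torques, N m; "tcp_pos": TCP position; "eef_rot": TCP orientation; "contact_force": force on the tool from outside, world axes, zero at the start; "wrist_torque": the same for the moment, N m; "gripper_width": opening from 0.0 (shut) to 1.0 (fully open).
Only numpy, scipy, OpenCV 4.12 (cv2) and the standard library are available. Lean on these libraries where they do the work, as an engineer would, in place of code of your own. Each camera call takes 0.05 s, during which the arm holds its last target. There are 200 camera calls.

## Working session

There is one attempt and no reset: what is moved stays moved. The work goes in short steps, Python scripts to look and compute and a tool call to move; the robot and the scene stay as the last step left them, time stands still between calls to the robot, and variables do not carry over. Pictures are saved under pics/ and viewed, about 8 in all and at most 12, crops included, and the job is handed in when it is done.

Besides the shell and the picture viewer there is one more tool, called as name([rows], argument=value, ...), one row to a line, values as JSON. step_arm: Moves the arm, as the interface text tells. Its arguments: {"type":"object","properties":{"commands":{"type":"array"},"newtons":{"type":"number"}},"required":["commands"]}

```bash
mkdir -p pics; cat > h.py <<'E'
import numpy as np, cv2
from station import r
from scipy.spatial.transform import Rotation as Ro
def snap(n,f):
    im=r.get_image(n); cv2.imwrite('pics/'+f+'.png',cv2.cvtColor(im['pixels'],cv2.COLOR_RGB2BGR)); return im
def ray(im,u,v):
    R=np.array(im['R']);t=np.array(im['t']);d=R.T@np.linalg.inv(im['K'])@[u,v,1]; return -R.T@t,d/np.linalg.norm(d)
def plane(im,u,v,z):
    c,d=ray(im,u,v); return c+d*(z-c[2])/d[2]
def tri(a,pa,b,pb):
    c1,d1=ray(a,*pa);c2,d2=ray(b,*pb)
    s=np.linalg.lstsq(np.c_[d1,-d2],c2-c1,rcond=None)[0]
    p,q=c1+s[0]*d1,c2+s[1]*d2; return (p+q)/2,np.linalg.norm(p-q)
def proj(im,X):
    p=im['K']@(np.array(im['R'])@X+im['t']);return p[:2]/p[2]
E
python3 - <<'E'
from h import *
a=snap('top','top0');b=snap('side','side0')
import pickle;pickle.dump((a,b),open('ims.pkl','wb'))
for i in(a,b):print(np.round(i['K'],1).tolist(),np.round(-np.array(i['R']).T@i['t'],3),np.round(i['R'],3).tolist())
s=r.read_state();print({k:np.round(v,3).tolist() for k,v in s.items()})
for n in('top0','side0'):
    m=cv2.imread(f'pics/{n}.png');cv2.imwrite(f'pics/{n}b.png',cv2.resize(m,(800,600),interpolation=cv2.INTER_CUBIC))
E
```

```text
[[349.0, 0.0, 255.5], [0.0, 349.0, 192.8], [0.0, 0.0, 1.0]] [0.324 0.035 1.049] [[-0.034, -0.999, 0.001], [-0.97, 0.033, -0.242], [0.242, -0.009, -0.97]]
[[438.6, 0.0, 253.9], [0.0, 438.6, 189.5], [0.0, 0.0, 1.0]] [ 0.337 -0.768  0.795] [[0.977, -0.211, 0.014], [-0.124, -0.627, -0.769], [0.171, 0.75, -0.639]]
{'t': 0.1, 'joint_pos': [-1.469, 0.221, 1.528, 0.0, 1.395, -0.126], 'dq': [-0.0, -0.003, -0.004, -0.0, 0.001, -0.0], 'joint_efforts': [0.001, -49.825, -39.055, -0.0, 0.006, -0.0], 'tcp_pos': [0.141, -0.608, 0.249], 'eef_rot': [0.994, 0.114, 0.0, -0.001], 'contact_force': [0.342, -0.293, 0.377], 'wrist_torque': [-0.011, 0.046, -0.005], 'gripper_width': 0.999}
```

View pics/top0b.png

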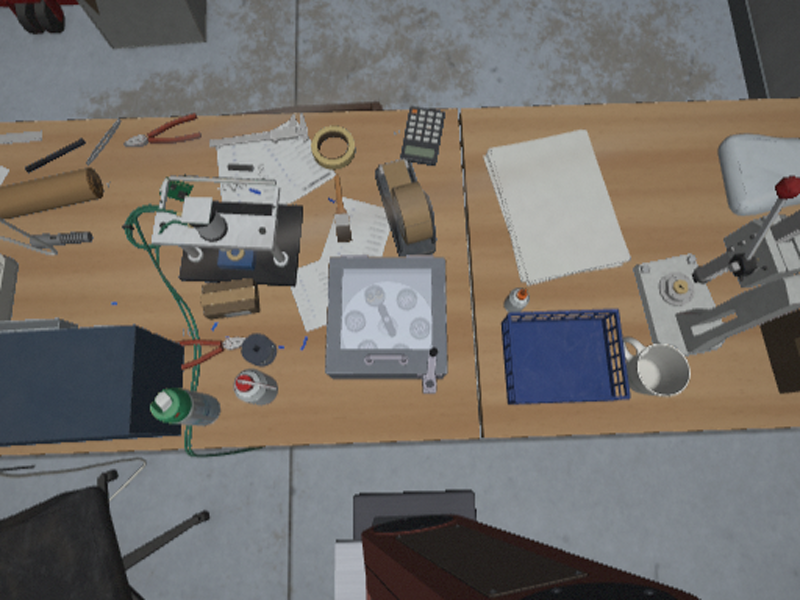

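View pics/side0b.png

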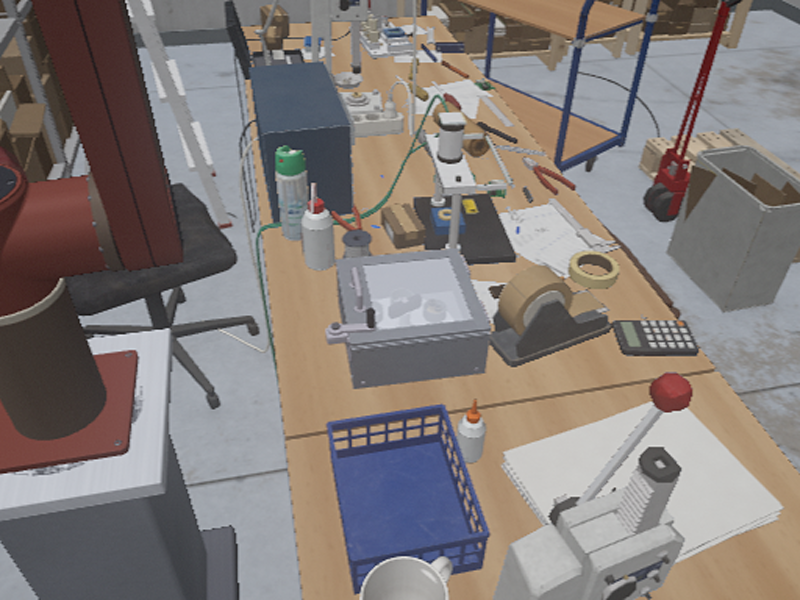

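Top: the case spans (327–447, 257–378), with the knob at (433,352) and the bow handle around (386,358). Side: the knob is at (371,318) and the handle at (358,290). Next I'll zoom in on both.

```bash
python3 - <<'E'
from h import *
a=cv2.imread('pics/top0.png')[155:260,200:300];b=cv2.imread('pics/side0.png')[150:255,205:325]
A=cv2.resize(a,(390,410),interpolation=cv2.INTER_CUBIC);B=cv2.resize(b,(400,350),interpolation=cv2.INTER_CUBIC)
o=np.zeros((410,800,3),np.uint8);o[:,:390]=A;o[:350,400:]=B;cv2.imwrite('pics/crop0.png',o)
import pickle;ta,sb=pickle.load(open('ims.pkl','rb'))
for n,im,(y0,y1,x0,x1) in(('top',ta,(205,260,255,300)),('side',sb,(180,225,205,260))):
    g=im['pixels'][y0:y1,x0:x1].max(2);k=(g<70).astype(np.uint8)
    c,l,s,ce=cv2.connectedComponentsWithStats(k)
    for i in range(1,c):
        if s[i][4]>8:print(n,s[i]+[x0,y0,0,0,0],ce[i]+[x0,y0])
E
```

```text
top [275 223   5   5  21] [277.14285714 225.        ]
side [235 198   5  12  46] [236.65217391 203.10869565]
```

View pics/crop0.png

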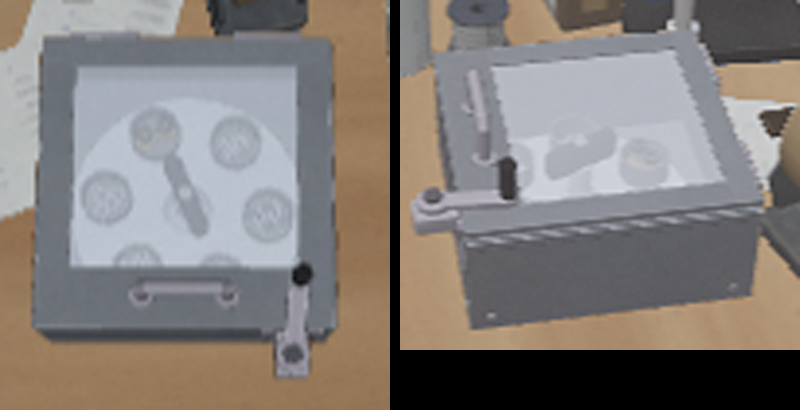

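Crop: the bow handle's middle is at top (184,287), side (478,112). The pivot is at top (292,353), side (432,195). Fittings show yellowish in the back-left pot at top (155,135), and the bar runs from (175,155) to (198,235).

```bash
python3 - <<'E'
from h import *
import pickle;a,b=pickle.load(open('ims.pkl','rb'))
T=lambda x,y:(200+x/3.9-.4,155+y/3.905-.4); S=lambda x,y:(205+(x-400)/3.333-.4,150+y/3.333-.4)
f=lambda p:np.round(p,4)
print('knob',tri(a,(277.1,225),b,(236.7,201)))
print('knob top z.141',plane(a,277.1,225,.141), 'z.133',plane(a,277.1,225,.133),plane(b,236.7,201,.133))
print('handle',tri(a,T(184,286),b,S(478,112)),plane(a,*T(184,286),.140))
print('pivot',tri(a,T(292,353),b,S(432,195)))
P=np.array([plane(a,*T(*p),.103)[:2] for p in((45,38),(332,38),(335,328),(33,326))]);print(f(P))
e=[P[0]-P[1],P[3]-P[2]];print('left dirs yaw',[np.arctan2(-v[0],v[1]) for v in e]); e=[P[0]-P[3],P[1]-P[2]];print([np.arctan2(v[1],v[0]) for v in e],[np.linalg.norm(v) for v in e])
h=[plane(a,*T(*p),.137)[:2] for p in((138,286),(230,287))];print('handle ends',h,np.arctan2(-(h[0]-h[1])[0],(h[0]-h[1])[1]))
print('bar',[plane(a,*T(*p),.084) for p in((173,155),(200,236))],'pot',plane(a,*T(155,135),.046))
E
```

```text
knob (array([ 0.46406903, -0.02735997,  0.1362141 ]), np.float64(0.003760142568891273))
knob top z.141 [ 0.4614442  -0.02694387  0.141     ] z.133 [ 0.46265546 -0.02749149  0.133     ] [ 0.46661087 -0.02349303  0.133     ]
handle (array([0.4590284 , 0.05298382, 0.12594418]), np.float64(0.0002834745074691466)) [0.45683074 0.05271708 0.14      ]
pivot (array([ 0.41332046, -0.01905301,  0.11624758]), np.float64(0.0026491100126085614))
[[ 0.6477  0.1498]
 [ 0.6406 -0.0599]
 [ 0.4294 -0.0504]
 [ 0.438   0.1589]]
left dirs yaw [np.float64(-0.03408393893641183), np.float64(-0.04087078188502286)]
[np.float64(-0.043261849139321996), np.float64(-0.04479633993141501)] [np.float64(0.2099506320228234), np.float64(0.21137584750787106)]
handle ends [array([0.45833019, 0.08374504]), array([0.45553226, 0.02182755])] -0.045157420081620776
bar [array([0.56127135, 0.05909988, 0.084     ]), array([0.50072177, 0.04127097, 0.084     ])] pot [0.58673714 0.07332466 0.046     ]
```

```bash
cat >> h.py <<'E'
def to(x,y,z,psi=None,pitchless=True):
    s=r.read_state();R=Ro.from_quat(s['eef_rot']);p=np.array(s['tcp_pos'])
    c=R.as_matrix()[:,0];ps=np.arctan2(c[1],c[0])
    print('t',round(s['t'],2),'p',np.round(p,4),'psi',round(ps,3),'j',np.round(s['joint_pos'],2),'F',np.round(s['contact_force'],1),'w',round(s['gripper_width'],3))
    print('tool shift mm',np.round(R.inv().apply(np.array([x,y,z])-p)*1000,1))
    psi=ps if psi is None else psi
    T=Ro.from_euler('z',psi)*Ro.from_euler('x',np.pi); print('turn',np.round((R.inv()*T).as_rotvec(),3))
E

```

step_arm([
  [30,-33,0,0,0,0,130],
  [30,-33,0,0,0,0,130],
  [30,-33,0,0,0,0,130],
  [30,-33,0,0,0,0,130],
  [30,-33,0,0,0,0,130],
  [30,-33,0,0,0,0,130],
  [30,-33,0,0,0,0,130],
  [30,-33,0,0,0,0,130],
  [30,-33,0,0,0,0,130],
  [30,-33,0,0,0,0,130],
], newtons=20)

```text
t: 1.1
tcp_pos: [0.362, -0.2071, 0.2443]
eef_rot: [0.994, 0.108, -0.001, -0.005]
contact_force: [0.4, -0.2, -0.7]
gripper_width: 0.487
```

```bash
python3 -c "
from h import *
to(.4627,-.0272,.18,-.135)"
```

```text
t 1.1 p [ 0.362  -0.2071  0.2443] psi 0.217 j [-0.71 -0.29  2.04  0.01  1.41  0.64] F [ 0.4 -0.2 -0.7] w 0.487
tool shift mm [ 137.  -153.4   65.7]
turn [-0.009  0.002  0.352]
```

step_arm([
  [28,-31,6,0,0,0,130],
  [28,-31,6,0,0,0,130],
  [28,-31,6,0,0,0,130],
  [28,-31,6,0,0,0,130],
  [20,-25,6,0,0,0,130],
  [0,0,6,0,0,0.12,130],
  [0,0,6,0,0,0.12,130],
  [0,0,6,0,0,0.12,130],
  [0,0,6,0,0,0,130],
  [0,0,0,0,0,0,130],
])

```text
t: 2.1
tcp_pos: [0.461, -0.0171, 0.1873]
eef_rot: [0.997, -0.071, -0.003, -0.005]
contact_force: [-0.2, 0.1, 0.2]
gripper_width: 0.488
```

```bash
python3 -c "
from h import *
to(.4627,-.0272,.136,-.135)"
```

```text
t 2.1 p [ 0.461  -0.0171  0.1873] psi -0.142 j [-0.21 -0.12  2.    0.01  1.27  1.5 ] F [-0.2  0.1  0.2] w 0.488
tool shift mm [ 3.4 10.3 51.1]
turn [-0.009  0.006 -0.007]
```

step_arm([
  [3,10,0,0,0,0,130],
  [0,0,12,0,0,0,130],
  [0,0,14,0,0,0,130],
  [0,0,14,0,0,0,130],
  [0,0,10,0,0,0,130],
  [0,0,0,0,0,0,130],
  [0,0,0,0,0,0,180],
  [0,0,0,0,0,0,255],
  [0,0,0,0,0,0,255],
  [0,0,0,0,0,0,255],
])

```text
t: 3.1
tcp_pos: [0.463, -0.03, 0.1347]
eef_rot: [0.998, -0.068, -0.002, -0.005]
contact_force: [0.9, -0.1, -3.8]
gripper_width: 0.133
```

```bash
python3 -c "
from h import *
to(.4627,-.0272,.136,-.135)"
```

```text
t 3.1 p [ 0.463  -0.03    0.1347] psi -0.137 j [-0.24 -0.05  2.04  0.01  1.15  1.46] F [ 0.9 -0.1 -3.8] w 0.133
tool shift mm [-0.6 -2.8 -1.2]
turn [-0.009  0.004 -0.002]
```

step_arm([
  [-0.3,5.2,0,0,0,0.1,255],
  [-0.3,5.2,0,0,0,0.1,255],
  [-0.3,5.2,0,0,0,0.1,255],
  [-0.3,5.2,0,0,0,0.1,255],
  [-0.3,5.2,0,0,0,0.1,255],
  [-0.3,5.2,0,0,0,0.1,255],
  [-0.3,5.2,0,0,0,0.1,255],
  [-0.3,5.2,0,0,0,0.1,255],
  [0,0,0,0,0,0,255],
  [0,0,0,0,0,0,255],
])

```text
t: 4.1
tcp_pos: [0.4389, -0.0622, 0.1347]
eef_rot: [0.886, -0.463, -0.006, -0.005]
contact_force: [-0.1, 0.8, -3.7]
gripper_width: 0.136
```

```bash
python3 -c "
from h import *
to(.406,-.072,.136)
p=r.read_state()['tcp_pos'];d=np.array(p[:2])-[.411,-.02];print(np.arctan2(d[1],d[0]),np.linalg.norm(d))"
```

```text
t 4.1 p [ 0.4389 -0.0622  0.1347] psi -0.964 j [-0.33 -0.1   2.09  0.01  1.16  2.2 ] F [-0.1  0.8 -3.7] w 0.136
tool shift mm [-10.8  32.6  -1.3]
turn [-0.004  0.016 -0.   ]
-0.986803035122102 0.050633721472390925
```

step_arm([
  [-0.3,5.2,0,0,0,0.075,255],
  [-0.3,5.2,0,0,0,0.075,255],
  [-0.5,5.2,0,0,0,0.075,255],
  [-0.6,5.2,0,0,0,0.075,255],
  [-0.8,5.2,0,0,0,0,255],
  [-1.3,5.1,0,0,0,0,255],
  [-1.8,5,0,0,0,0,255],
  [-1.5,4,0,0,0,0,255],
  [0,0,0,0,0,0,255],
  [0,0,0,0,0,0,255],
])

```text
t: 5.1
tcp_pos: [0.4093, -0.0703, 0.1353]
eef_rot: [0.81, -0.586, 0.005, -0.013]
contact_force: [4.4, -2.5, -7.9]
gripper_width: 0.137
```

```bash
python3 -c "
from h import *
to(.406,-.072,.136)
p=r.read_state()['tcp_pos'];d=np.array(p[:2])-[.411,-.02];print(np.arctan2(d[1],d[0]),np.linalg.norm(d))"
```

```text
t 5.1 p [ 0.4093 -0.0703  0.1353] psi -1.252 j [-0.38 -0.2   2.18  0.03  1.15  2.44] F [ 4.4 -2.5 -7.9] w 0.137
tool shift mm [ 0.6  3.7 -0.8]
turn [-0.027  0.007 -0.   ]
-1.6038889040638429 0.05031449195191328
```

step_arm([
  [-1,4,0,0,0,0,255],
  [-1,4,0,0,0,0,255],
  [0,0,0,0,0,0,255],
  [0,0,0,0,0,0,160],
  [0,0,0,0,0,0,130],
  [0,0,0,0,0,0,130],
  [0,0,-15,0,0,0,130],
  [0,0,-25,0,0,0,130],
  [0,0,-25,0,0,0,130],
  [0,0,-10,0,0,0,130],
])

```text
t: 6.1
tcp_pos: [0.4023, -0.0707, 0.2127]
eef_rot: [0.813, -0.581, 0.011, -0.019]
contact_force: [0.8, -0.6, 0.7]
gripper_width: 0.493
```

```bash
python3 -c "
from h import *
to(.456,.053,.2,0.0)
b=snap('side','side1');c=cv2.imread('pics/side1.png')[130:250,190:330];cv2.imwrite('pics/side1c.png',cv2.resize(c,(700,600),interpolation=cv2.INTER_CUBIC))"
```

```text
t 6.1 p [ 0.4023 -0.0707  0.2127] psi -1.241 j [-0.39 -0.33  2.12  0.03  1.32  2.41] F [ 0.8 -0.6  0.7] w 0.493
tool shift mm [-99.6 -90.2  17. ]
turn [-0.04  -0.024 -1.241]
```

View pics/side1c.png

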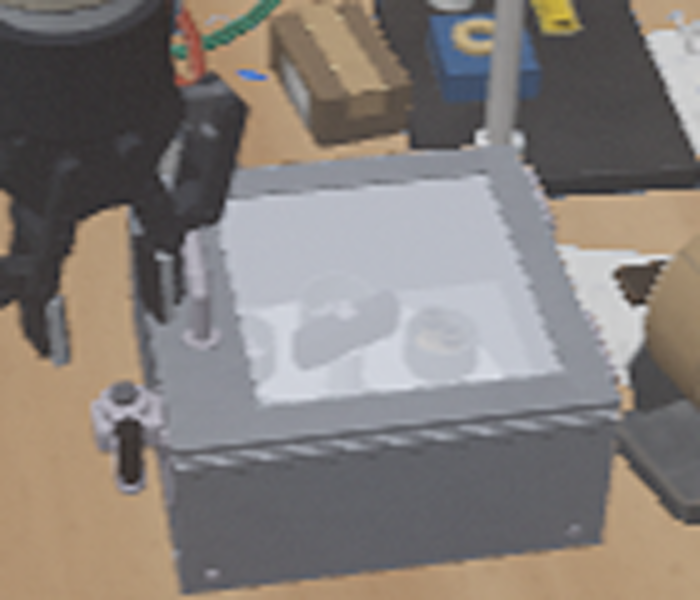

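The latch now lies along the front of the case (pivot (125,400), knob (130,450)), and the lid edge is clear. Next I'll move above the bow handle and turn the jaws across it.

step_arm([
  [-25,-22.5,0,-0.04,-0.024,0,130],
  [-25,-22.5,0,0,0,0,130],
  [-25,-22.5,0,0,0,0,130],
  [-25,-22.5,0,0,0,0,130],
  [0,0,0,0,0,-0.148,130],
  [0,0,0,0,0,-0.148,130],
  [0,0,0,0,0,-0.148,130],
  [0,0,0,0,0,-0.148,130],
  [0,0,0,0,0,-0.148,130],
  [0,0,0,0,0,-0.148,130],
])

```text
t: 7.15
tcp_pos: [0.4523, 0.0446, 0.207]
eef_rot: [0.986, -0.162, -0.011, -0.019]
contact_force: [-0.5, -0.3, 0.2]
gripper_width: 0.489
```

step_arm([
  [0,0,0,0,0,-0.148,130],
  [0,0,0,0,0,-0.148,130],
  [0,0,0,0,0,-0.148,130],
  [0,0,0,0,0,-0.148,130],
  [0,0,0,0,0,-0.148,130],
  [0,0,0,0,0,-0.148,130],
  [0,0,0,0,0,-0.148,130],
  [0,0,0,0,0,-0.148,130],
  [0,0,0,0,0,-0.148,130],
  [0,0,0,0,0,-0.148,130],
])

```text
t: 8.15
tcp_pos: [0.4459, 0.0445, 0.1943]
eef_rot: [0.832, 0.554, -0.002, -0.026]
contact_force: [0.1, -0.1, 0.2]
gripper_width: 0.492
```

```bash
python3 -c "
from h import *
to(.456,.053,.137,1.528)"
```

```text
t 8.15 p [0.4459 0.0445 0.1943] psi 1.173 j [-0.1  -0.14  2.01  0.04  1.31  0.28] F [ 0.1 -0.1  0.2] w 0.492
tool shift mm [10.3  8.7 57.2]
turn [-0.041 -0.033 -0.354]
```

step_arm([
  [0,0,0,-0.04,-0.03,-0.13,130],
  [0,0,0,0,0,-0.13,130],
  [0,0,0,0,0,-0.11,130],
  [9,10,0,0,0,0,130],
  [0,0,12,0,0,0,130],
  [0,0,12,0,0,0,130],
  [0,0,0,0,0,0,130],
  [0,0,0,0,0,0,130],
  [0,0,0,0,0,0,130],
  [0,0,0,0,0,0,130],
])

```text
t: 9.15
tcp_pos: [0.4496, 0.0524, 0.1589]
eef_rot: [0.709, 0.705, -0.007, -0.006]
contact_force: [-0.8, -0.0, 0.3]
gripper_width: 0.489
```

```bash
python3 -c "
from h import *
to(.456,.053,.137,1.528)"
```

```text
t 9.15 p [0.4496 0.0524 0.1589] psi 1.565 j [-0.06 -0.1   2.04 -0.    1.22 -0.05] F [-0.8 -0.   0.3] w 0.489
tool shift mm [ 0.7  6.8 21.8]
turn [-0.019  0.003  0.037]
```

step_arm([
  [0,7,0,-0.015,0,0.037,130],
  [0,0,10,0,0,0,130],
  [0,0,10,0,0,0,130],
  [0,0,0,0,0,0,130],
  [0,0,0,0,0,0,180],
  [0,0,0,0,0,0,255],
  [0,0,0,0,0,0,255],
  [0,0,0,0,0,0,255],
  [0,0,0,0,0,0,255],
  [0,0,0,0,0,0,255],
])

```text
t: 10.15
tcp_pos: [0.4588, 0.0519, 0.1384]
eef_rot: [0.722, 0.692, -0.0, 0.002]
contact_force: [1.2, 0.2, -2.5]
gripper_width: 0.108
```

```bash
cat >> h.py <<'E'
H=np.array([.6445,.045,.097]);X=np.array([np.cos(-.043),np.sin(-.043),0])
def lid(n=10,dth=.055,dal=.02):
    s=r.read_state();p=np.array(s['tcp_pos'])-H;M=Ro.from_quat(s['eef_rot']).as_matrix()
    px=p@X;th=np.arctan2(p[2],-px)-.2085;al=np.arctan2(-M[:,2]@X,-M[2,2])
    print('t',round(s['t'],2),'theta',round(th,3),'rad',round(np.hypot(px,p[2]),4),'tilt',round(al,3),'p',np.round(s['tcp_pos'],3),'F',np.round(s['contact_force'],1),'w',round(s['gripper_width'],3),'j',np.round(s['joint_pos'],2))
    for i in range(n):
        a=th+.2085;b=a+dth;dx=.193*(np.cos(a)-np.cos(b))*1000;dz=.193*(np.sin(b)-np.sin(a))*1000
        print(np.round([dx*np.cos(al)-dz*np.sin(al),-dx*np.sin(al)-dz*np.cos(al)],1).tolist(),end=' ')
        th+=dth;al+=dal
    print()
E
python3 -c "
from h import *
to(.456,.053,.137,1.528)
lid()"
```

```text
t 10.15 p [0.4588 0.0519 0.1384] psi 1.529 j [-0.06 -0.06  2.05 -0.    1.15 -0.01] F [ 1.2  0.2 -2.5] w 0.108
tool shift mm [ 1.  -2.9  1.4]
turn [0.003 0.003 0.001]
t 10.15 theta 0.011 rad 0.1903 tilt -0.003 p [0.459 0.052 0.138] F [ 1.2  0.2 -2.5] w 0.108 j [-0.06 -0.06  2.05 -0.    1.15 -0.01]
[2.6, -10.3] [3.0, -10.2] [3.3, -10.1] [3.7, -10.0] [4.0, -9.8] [4.4, -9.7] [4.7, -9.5] [5.0, -9.3] [5.4, -9.2] [5.7, -9.0]
```

step_arm([
  [0,2.6,-10.3,0.02,0,0,255],
  [0,3,-10.2,0.02,0,0,255],
  [0,3.3,-10.1,0.02,0,0,255],
  [0,3.7,-10,0.02,0,0,255],
  [0,4,-9.8,0.02,0,0,255],
  [0,4.4,-9.7,0.02,0,0,255],
  [0,4.7,-9.5,0.02,0,0,255],
  [0,5,-9.3,0.02,0,0,255],
  [0,5.4,-9.2,0.02,0,0,255],
  [0,5.7,-9,0.02,0,0,255],
], newtons=30)

```text
t: 11.15
tcp_pos: [0.5009, 0.0504, 0.2239]
eef_rot: [0.717, 0.688, -0.08, -0.081]
contact_force: [-5.3, 0.3, -2.9]
gripper_width: 0.102
```

```bash
sed -i 's/\.6445,/.6475,/' h.py; python3 -c "
from h import *
lid()"
```

```text
t 11.15 theta 0.505 rad 0.194 tilt 0.229 p [0.501 0.05  0.224] F [-5.3  0.3 -2.9] w 0.102 j [-0.05  0.13  1.7  -0.01  1.55 -0.01]
[5.2, -9.3] [5.5, -9.1] [5.8, -8.9] [6.1, -8.7] [6.4, -8.4] [6.7, -8.2] [7.0, -8.0] [7.3, -7.7] [7.6, -7.5] [7.8, -7.2]
```

step_arm([
  [0,5.2,-9.3,0.02,0,0,255],
  [0,5.5,-9.1,0.02,0,0,255],
  [0,5.8,-8.9,0.02,0,0,255],
  [0,6.1,-8.7,0.02,0,0,255],
  [0,6.4,-8.4,0.02,0,0,255],
  [0,6.7,-8.2,0.02,0,0,255],
  [0,7,-8,0.02,0,0,255],
  [0,7.3,-7.7,0.02,0,0,255],
  [0,7.6,-7.5,0.02,0,0,255],
  [0,7.8,-7.2,0.02,0,0,255],
])

```text
t: 12.15
tcp_pos: [0.5761, 0.0476, 0.2785]
eef_rot: [0.7, 0.673, -0.169, -0.172]
contact_force: [-6.1, 0.2, 4.0]
gripper_width: 0.104
```

```bash
python3 -c "
from h import *
lid()"
```

```text
t 12.15 theta 0.987 rad 0.195 tilt 0.487 p [0.576 0.048 0.278] F [-6.1  0.2  4. ] w 0.104 j [-0.05  0.46  1.24 -0.01  1.93 -0.01]
[7.1, -7.9] [7.4, -7.6] [7.7, -7.3] [7.9, -7.1] [8.2, -6.8] [8.4, -6.5] [8.6, -6.2] [8.8, -5.9] [9.0, -5.6] [9.2, -5.3]
```

step_arm([
  [0,7.1,-7.9,0.02,0,0,255],
  [0,7.4,-7.6,0.02,0,0,255],
  [0,7.7,-7.3,0.02,0,0,255],
  [0,7.9,-7.1,0.02,0,0,255],
  [0,8.2,-6.8,0.02,0,0,255],
  [0,8.4,-6.5,0.02,0,0,255],
  [0,8.6,-6.2,0.02,0,0,255],
  [0,8.8,-5.9,0.02,0,0,255],
  [0,9,-5.6,0.02,0,0,255],
  [0,9.2,-5.3,0.02,0,0,255],
])

```text
t: 13.15
tcp_pos: [0.6749, 0.044, 0.2919]
eef_rot: [0.674, 0.648, -0.249, -0.254]
contact_force: [-2.6, -0.4, 2.5]
gripper_width: 0.097
```

```bash
python3 -c "
from h import *
lid(10,.055,0)
b=snap('side','side2');c=cv2.imread('pics/side2.png')[60:260,180:380];cv2.imwrite('pics/side2c.png',cv2.resize(c,(600,600),interpolation=cv2.INTER_CUBIC))"
```

```text
t 13.15 theta 1.502 rad 0.1968 tilt 0.727 p [0.675 0.044 0.292] F [-2.6 -0.4  2.5] w 0.097 j [-0.05  0.94  0.59 -0.02  2.34 -0.01]
[9.0, -5.6] [9.3, -5.1] [9.6, -4.6] [9.8, -4.1] [10.0, -3.5] [10.2, -3.0] [10.3, -2.4] [10.5, -1.8] [10.5, -1.3] [10.6, -0.7]
```

View pics/side2c.png

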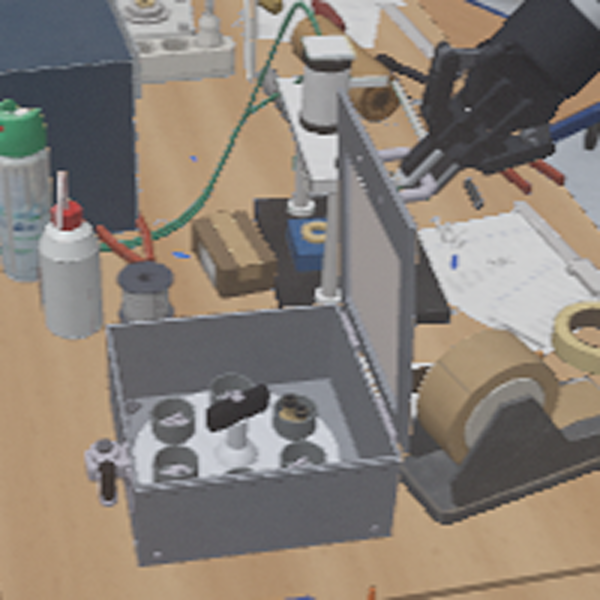

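The lid stands almost upright with the handle still held. The fittings pot is the one at crop (295,415), back-right in this view. The bottles and the reel are untouched. I'll lift a little further, then release.

step_arm([
  [0,8,-5,0,0,0,255],
  [0,8,-4.5,0,0,0,255],
  [0,4,-2,0,0,0,255],
  [0,0,0,0,0,0,255],
  [0,0,0,0,0,0,195],
  [0,0,0,0,0,0,190],
  [0,0,0,0,0,0,190],
  [0,0,0,0,0,0,190],
  [0,0,-8,0,0,0,190],
  [0,0,-8,0,0,0,190],
])

```text
t: 14.2
tcp_pos: [0.7076, 0.0431, 0.2985]
eef_rot: [0.672, 0.646, -0.253, -0.258]
contact_force: [0.2, -0.4, -0.0]
gripper_width: 0.251
```

```bash
python3 -c "
from h import *
lid(1,.055,0)"
```

```text
t 14.2 theta 1.652 rad 0.2102 tilt 0.74 p [0.708 0.043 0.298] F [ 0.2 -0.4 -0. ] w 0.251 j [-0.05  1.11  0.3  -0.02  2.47 -0.02]
[9.7, -4.4]
```

step_arm([
  [0,0,-8,-0.03,0,0,190],
  [0,0,-8,-0.03,0,0,190],
  [0,0,-8,-0.03,0,0,190],
  [0,0,-8,-0.04,0,0,190],
  [0,0,0,0,0,0,190],
  [0,0,0,0,0,0,190],
  [0,0,0,0,0,0,190],
  [0,0,0,0,0,0,190],
  [0,0,0,0,0,0,190],
  [0,0,0,0,0,0,190],
])

```text
t: 15.2
tcp_pos: [0.7296, 0.0425, 0.3261]
eef_rot: [0.689, 0.663, -0.206, -0.21]
contact_force: [-0.4, -0.4, 0.5]
gripper_width: 0.254
```

```bash
python3 -c "
from h import *
lid(1,.055,0)"
```

```text
t 15.2 theta 1.707 rad 0.2433 tilt 0.597 p [0.73  0.042 0.326] F [-0.4 -0.4  0.5] w 0.254 j [-0.05  1.06  0.28 -0.01  2.4  -0.01]
[10.3, -2.4]
```

step_arm([
  [0,-11,-17,-0.1,0,0,190],
  [0,-10,-18,-0.1,0,0,190],
  [0,-8,-18,-0.1,0,0,190],
  [0,-6,-19,-0.1,0,0,190],
  [0,-4,-20,-0.1,0,0,190],
  [0,-10,-10,-0.05,0,0,190],
  [0,-30,0,0,0,0,130],
  [0,-35,0,0,0,0,130],
  [0,-35,0,0,0,0,130],
  [0,-35,0,0,0,0,130],
])

```text
t: 16.2
tcp_pos: [0.5843, 0.0476, 0.4261]
eef_rot: [0.72, 0.693, -0.021, -0.018]
contact_force: [0.7, -0.3, 1.5]
gripper_width: 0.489
```

```bash
python3 -c "
from h import *
to(.533,.05,.2)"
```

```text
t 16.2 p [0.5843 0.0476 0.4261] psi 1.533 j [-0.05  0.12  1.32 -0.01  1.76 -0.01] F [ 0.7 -0.3  1.5] w 0.489
tool shift mm [  1.7 -39.  228.6]
turn [-0.054  0.006 -0.   ]
```

step_arm([
  [0,-45,0,-0.05,0,0,130],
  [0,-45,0,0,0,0,130],
  [0,-45,0,0,0,0,130],
  [0,-45,0,0,0,0,130],
  [0,0,0,0,0,0,130],
  [0,0,0,0,0,0,130],
  [0,0,0,0,0,0,130],
  [0,0,0,0,0,0,130],
  [0,0,0,0,0,0,130],
  [0,0,0,0,0,0,130],
])

```text
t: 17.2
tcp_pos: [0.3953, 0.0548, 0.4281]
eef_rot: [0.72, 0.693, -0.003, 0.001]
contact_force: [-0.5, 0.0, 0.1]
gripper_width: 0.49
```

```bash
python3 - <<'E'
from h import *
to(.533,.05,.2)
a=snap('top','top3');b=snap('side','side3')
import pickle;pickle.dump((a,b),open('ims3.pkl','wb'))
A=cv2.imread('pics/top3.png')[140:260,195:305];B=cv2.imread('pics/side3.png')[70:260,190:340]
o=np.zeros((480,800,3),np.uint8);o[:,:440]=cv2.resize(A,(440,480),interpolation=cv2.INTER_CUBIC);o[:456,440:]=cv2.resize(B,(360,456),interpolation=cv2.INTER_CUBIC);cv2.imwrite('pics/crop3.png',o)
E
```

```text
t 17.2 p [0.3953 0.0548 0.4281] psi 1.533 j [-0.06 -0.39  1.77 -0.01  1.76 -0.02] F [-0.5  0.   0.1] w 0.49
tool shift mm [  1.8 138.3 227.8]
turn [-0.002  0.006 -0.   ]
```

View pics/crop3.png

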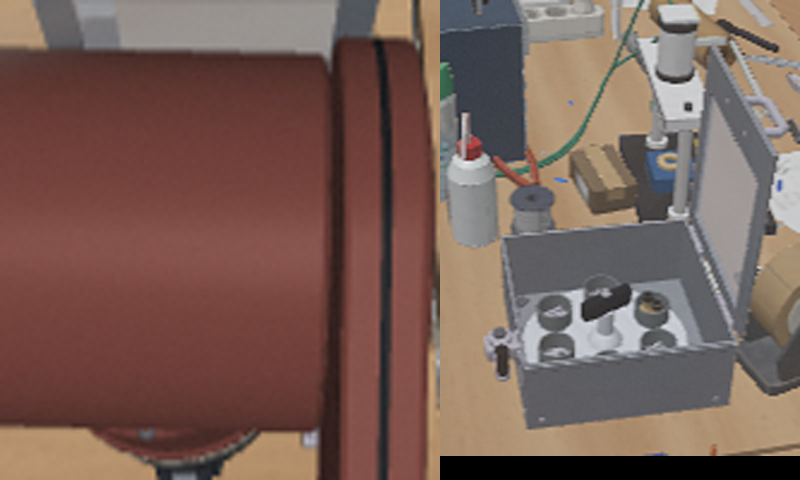

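Side: the lid stands open by itself, the fittings pot is at crop (652,305), and the bar's centre is around (606,302). The top view is blocked by the arm.

```bash
python3 - <<'E'
from h import *
import pickle;a,b=pickle.load(open('ims3.pkl','rb'));a0,_=pickle.load(open('ims.pkl','rb'))
S=lambda x,y:(190+(x-440)/2.4-.3,70+y/2.4-.3)
ax=np.array([.536,.05,0])
p=plane(b,*S(652,300),.044);print('pot',p,np.arctan2(*(p-ax)[[1,0]]),np.linalg.norm((p-ax)[:2]))
g=b['pixels'][178:215,240:280];k=((g.max(2)<55)*255).astype(np.uint8)
n,l,s,c=cv2.connectedComponentsWithStats(k)
for i in range(1,n):
    if s[i][4]>30:
        print(s[i]+[240,178,0,0,0],c[i]+[240,178])
        ys,xs=np.where(l==i)
        for q in sorted(set(xs)):print(q+240,ys[xs==q].min()+178,ys[xs==q].max()+178,end='; ')
        print()
# brass in both images
for n_,im,(y0,y1,x0,x1) in(('side',b,(175,225,220,300)),('top0',a0,(160,235,205,290))):
    h=cv2.cvtColor(im['pixels'],cv2.COLOR_RGB2HSV)[y0:y1,x0:x1]
    m=((h[...,0]>12)&(h[...,0]<35)&(h[...,1]>(60 if n_=='side' else 18)))
    ys,xs=np.where(m);print(n_,len(xs),xs.mean()+x0,ys.mean()+y0,xs.std(),ys.std())
    q=plane(im,xs.mean()+x0,ys.mean()+y0,.047);print(q,np.arctan2(*(q-ax)[[1,0]]))
E
```

```text
pot [0.59581093 0.08010343 0.044     ] 0.4662919961396439 0.0669594170334551
[249 189  20  15 103] [259.04854369 196.93203883]
249 197 201; 250 196 202; 251 199 203; 252 199 202; 253 199 202; 254 198 202; 255 198 201; 256 197 201; 257 196 200; 258 196 200; 259 195 199; 260 194 199; 261 194 198; 262 192 198; 263 193 198; 264 193 197; 265 193 197; 266 191 196; 267 192 196; 268 189 195; 
side 28 262.14285714285717 203.89285714285714 24.23503114695497 10.76813847062012
[0.54547688 0.04936188 0.047     ] -0.06723315428862994
top0 553 264.9385171790235 193.30560578661846 33.074465536054184 24.95005327546565
[ 0.57125542 -0.00208367  0.047     ] -0.9757427762849766
```

step_arm([
  [-45,0,0,0,0,0,130],
  [-45,0,0,0,0,0,130],
  [-45,0,0,0,0,0,130],
  [-45,0,0,0,0,0,130],
  [-45,0,0,0,0,0,130],
  [-45,0,0,0,0,0,130],
  [-45,0,0,0,0,0,130],
  [-45,0,0,0,0,0,130],
  [0,0,0,0,0,0,130],
  [0,0,0,0,0,0,130],
])

```text
t: 18.3
tcp_pos: [0.3838, -0.3183, 0.4261]
eef_rot: [0.718, 0.696, -0.002, -0.002]
contact_force: [0.4, -0.1, -0.2]
gripper_width: 0.495
```

```bash
python3 - <<'E'
from h import *
to(.533,.05,.2)
a=snap('top','top4')
import pickle;pickle.dump(a,open('ims4.pkl','wb'))
A=cv2.imread('pics/top4.png')[140:260,195:305];cv2.imwrite('pics/crop4.png',cv2.resize(A,(550,600),interpolation=cv2.INTER_CUBIC))
E
```

```text
t 18.3 p [ 0.3838 -0.3183  0.4261] psi 1.541 j [-0.85 -0.14  1.57 -0.    1.71 -0.82] F [ 0.4 -0.1 -0.2] w 0.495
tool shift mm [372.8 139.4 225. ]
turn [-0.006  0.001 -0.   ]
```

View pics/crop4.png

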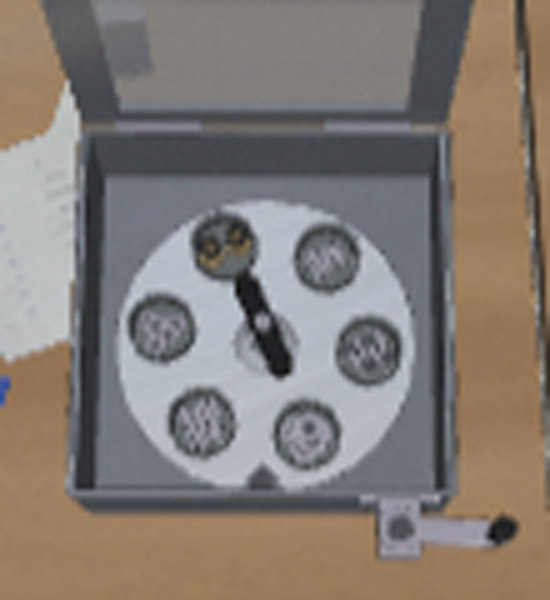

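Clear view: the fittings pot is at (222,245), the other pots at (327,257), (368,350), (307,433), (203,423) and (162,328). The bar runs (244,282)–(283,372), the pointer is at (262,475), and the latch lies fully aside.

```bash
python3 - <<'E'
from h import *
import pickle;a=pickle.load(open('ims4.pkl','rb'));_,b=pickle.load(open('ims3.pkl','rb'))
T=lambda x,y:(195+x/5-.4,140+y/5-.4);S=lambda x,y:(190+(x-440)/2.4-.3,70+y/2.4-.3)
P=np.array([plane(a,*T(*p),.044)[:2] for p in((222,245),(327,257),(368,350),(307,433),(203,423),(162,328))])
c=P.mean(0);d=P-c;print('axis',c,'rad',np.linalg.norm(d,axis=1))
an=np.unwrap(np.arctan2(d[:,1],d[:,0]));print('pot ang',np.round(an,3),'fit ang',(an+np.arange(6)*np.pi/3).mean())
B=[plane(a,*T(*p),.084)[:2] for p in((244,282),(283,372))];e=B[0]-B[1];print('bar',B,np.mean(B,0),np.arctan2(e[1],e[0]))
q=plane(a,*T(262,475),.09)[:2];print('pointer',q,'yaw',np.arctan2(*(c-q)[::-1]))
k=[plane(a,*T(*p),.095)[:2] for p in((72,494),(452,497),(90,130),(452,130))];k=np.array(k);print('rim corners',k, np.arctan2(-(k[0]-k[1])[0],(k[0]-k[1])[1]),np.arctan2(-(k[2]-k[3])[0],(k[2]-k[3])[1]),k.mean(0))
print('2-view: pot',tri(a,T(222,245),b,S(652,300)),'bar mid',tri(a,T(263.5,327),b,S(606,296)))
E
```

```text
axis [0.53137021 0.05053571] rad [0.06241679 0.06158088 0.06092959 0.06106898 0.06138576 0.06086602]
pot ang [ 0.392 -0.672 -1.717 -2.759 -3.795 -4.851] fit ang 0.3842477328114487
bar [array([0.55632965, 0.06081994]), array([0.50363842, 0.04028706])] [0.52998404 0.0505535 ] 0.37158080579859193
pointer [0.44543347 0.05360294] yaw -0.035676538428610655
rim corners [[ 0.43798073  0.15740569]
 [ 0.42924523 -0.04972986]
 [ 0.64648101  0.14662403]
 [ 0.63939195 -0.06126348]] -0.0421478606804329 -0.03408728315501753 [0.53827473 0.04825909]
2-view: pot (array([0.59093349, 0.07400563, 0.04882375]), np.float64(0.006114329701349689)) bar mid (array([0.53311322, 0.05031962, 0.08375043]), np.float64(0.006355216767883656))
```

step_arm([
  [41,15,0,0,0,0,130],
  [41,15,0,0,0,0,130],
  [41,15,0,0,0,0,130],
  [41,15,0,0,0,0,130],
  [41,15,0,0,0,0,130],
  [41,15,0,0,0,0,130],
  [41,15,0,0,0,0,130],
  [41,15,0,0,0,0,130],
  [41,15,0,0,0,0,130],
  [0,0,0,0,0,0,130],
])

```text
t: 19.35
tcp_pos: [0.5294, 0.0737, 0.4268]
eef_rot: [0.713, 0.701, 0.0, -0.001]
contact_force: [-0.0, -0.9, -0.9]
gripper_width: 0.493
```

step_arm([
  [0,0,20,0,0,0.145,130],
  [0,0,25,0,0,0.145,130],
  [0,0,25,0,0,0.145,130],
  [0,0,25,0,0,0.145,130],
  [0,0,25,0,0,0.145,130],
  [0,0,25,0,0,0.145,130],
  [0,0,25,0,0,0.145,130],
  [0,0,25,0,0,0.145,130],
  [0,0,20,0,0,0,130],
  [0,0,0,0,0,0,130],
])

```text
t: 20.35
tcp_pos: [0.524, 0.0852, 0.2098]
eef_rot: [0.983, 0.182, 0.004, 0.0]
contact_force: [-0.6, 0.3, 0.4]
gripper_width: 0.489
```

```bash
python3 -c "
from h import *
to(.533,.0503,.078,.38)"
```

```text
t 20.35 p [0.524  0.0852 0.2098] psi 0.366 j [0.01 0.02 1.82 0.   1.29 1.22] F [-0.6  0.3  0.4] w 0.489
tool shift mm [ -5.1  35.5 131.9]
turn [ 0.003 -0.008 -0.014]
```

step_arm([
  [-2,18,0,0,0,-0.014,130],
  [-2,17,10,0,0,0,130],
  [0,0,20,0,0,0,130],
  [0,0,20,0,0,0,130],
  [0,0,15,0,0,0,130],
  [0,0,0,0,0,0,130],
  [0,0,0,0,0,0,130],
  [0,0,0,0,0,0,130],
  [0,0,0,0,0,0,130],
  [0,0,0,0,0,0,130],
])

```text
t: 21.35
tcp_pos: [0.5382, 0.0534, 0.1564]
eef_rot: [0.981, 0.195, 0.012, 0.003]
contact_force: [-0.3, -0.4, 0.5]
gripper_width: 0.494
```

```bash
python3 -c "
from h import *
to(.533,.0503,.078,.38)"
```

```text
t 21.35 p [0.5382 0.0534 0.1564] psi 0.392 j [-0.05  0.09  1.86  0.    1.17  1.13] F [-0.3 -0.4  0.5] w 0.494
tool shift mm [-7.8  0.1 78.2]
turn [ 0.01  -0.023  0.012]
```

step_arm([
  [-6,0,0,0.01,-0.023,0.01,130],
  [0,0,15,0,0,0,130],
  [0,0,15,0,0,0,130],
  [0,0,12,0,0,0,130],
  [0,0,0,0,0,0,130],
  [0,0,0,0,0,0,130],
  [0,0,0,0,0,0,130],
  [0,0,0,0,0,0,130],
  [0,0,0,0,0,0,130],
  [0,0,0,0,0,0,130],
])

```text
t: 22.35
tcp_pos: [0.5319, 0.0509, 0.1104]
eef_rot: [0.982, 0.189, -0.002, -0.0]
contact_force: [1.0, 0.8, 0.6]
gripper_width: 0.486
```

```bash
python3 -c "
from h import *
to(.533,.0503,.078,.38)"
```

```text
t 22.35 p [0.5319 0.0509 0.1104] psi 0.381 j [-0.05  0.15  1.88  0.    1.11  1.14] F [1.  0.8 0.6] w 0.486
tool shift mm [ 0.9  1.  32.4]
turn [-0.001  0.003  0.001]
```

step_arm([
  [1,1,12,0,0,0,130],
  [0,0,12,0,0,0,130],
  [0,0,6,0,0,0,130],
  [0,0,0,0,0,0,130],
  [0,0,0,0,0,0,180],
  [0,0,0,0,0,0,255],
  [0,0,0,0,0,0,255],
  [0,0,0,0,0,0,255],
  [0,0,0,0,0,0,255],
  [0,0,0,0,0,0,255],
], newtons=35)

```text
t: 23.35
tcp_pos: [0.5327, 0.0507, 0.0774]
eef_rot: [0.982, 0.189, -0.002, -0.001]
contact_force: [-0.1, 0.4, -1.9]
gripper_width: 0.177
```

```bash
python3 -c "
from h import *
to(.533,.0503,.078,.38)"
```

```text
t 23.35 p [0.5327 0.0507 0.0774] psi 0.381 j [-0.05  0.21  1.89  0.    1.05  1.14] F [-0.1  0.4 -1.9] w 0.177
tool shift mm [ 0.1  0.4 -0.6]
turn [-0.002  0.003  0.001]
```

step_arm([
  [0,0,0,0,0,-0.06,255],
  [0,0,0,0,0,-0.1,255],
  [0,0,0,0,0,-0.1,255],
  [0,0,0,0,0,-0.1,255],
  [0,0,0,0,0,-0.1,255],
  [0,0,0,0,0,-0.1,255],
  [0,0,0,0,0,-0.1,255],
  [0,0,0,0,0,-0.1,255],
  [0,0,0,0,0,-0.1,255],
  [0,0,0,0,0,-0.06,255],
])

```text
t: 24.35
tcp_pos: [0.535, 0.0487, 0.0774]
eef_rot: [0.785, 0.62, 0.0, 0.001]
contact_force: [-0.6, -0.5, -2.6]
gripper_width: 0.175
```

```bash
python3 -c "
from h import *
to(.5327,.0507,.0775,3.10)"
```

```text
t 24.35 p [0.535  0.0487 0.0774] psi 1.337 j [-0.05  0.21  1.89 -0.    1.04  0.18] F [-0.6 -0.5 -2.6] w 0.175
tool shift mm [ 1.4 -2.7 -0.1]
turn [ 0.     0.003 -1.763]
```

step_arm([
  [0,0,0,0,0,-0.08,255],
  [0,0,0,0,0,-0.1,255],
  [0,0,0,0,0,-0.1,255],
  [0,0,0,0,0,-0.1,255],
  [0,0,0,0,0,-0.1,255],
  [0,0,0,0,0,-0.1,255],
  [0,0,0,0,0,-0.1,255],
  [0,0,0,0,0,-0.1,255],
  [0,0,0,0,0,-0.1,255],
  [0,0,0,0,0,-0.08,255],
])

```text
t: 25.35
tcp_pos: [0.538, 0.0495, 0.0775]
eef_rot: [0.392, 0.92, 0.002, 0.005]
contact_force: [1.4, 0.6, -2.5]
gripper_width: 0.172
```

```bash
python3 -c "
from h import *
to(.5327,.0507,.0775,3.10)"
```

```text
t 25.35 p [0.538  0.0495 0.0775] psi 2.336 j [-0.05  0.21  1.89  0.    1.03 -0.82] F [ 1.4  0.6 -2.5] w 0.172
tool shift mm [ 4.6 -2.9 -0.1]
turn [ 0.004  0.009 -0.764]
```

step_arm([
  [1,0,0,0,0,-0.08,255],
  [1,0,0,0,0,-0.1,255],
  [1,0,0,0,0,-0.1,255],
  [0,0,0,0,0,-0.1,255],
  [0,0,0,0,0,-0.1,255],
  [0,0,0,0,0,-0.1,255],
  [0,0,0,0,0,-0.1,255],
  [0,0,0,0,0,-0.06,255],
  [0,0,0,0,0,0,255],
  [0,0,0,0,0,0,255],
])

```text
t: 26.35
tcp_pos: [0.5389, 0.0518, 0.0775]
eef_rot: [0.017, 1.0, 0.0, 0.009]
contact_force: [0.1, 0.7, -2.0]
gripper_width: 0.175
```

```bash
python3 - <<'E'
from h import *
to(.5327,.0507,.0775,3.10)
a=snap('top','top5');b=snap('side','side5')
import pickle;pickle.dump((a,b),open('ims5.pkl','wb'))
A=cv2.imread('pics/top5.png')[140:260,195:305];B=cv2.imread('pics/side5.png')[80:250,200:330]
o=np.zeros((540,800,3),np.uint8);o[:436,:400]=cv2.resize(A,(400,436),interpolation=cv2.INTER_CUBIC);o[:510,405:795]=cv2.resize(B,(390,510),interpolation=cv2.INTER_CUBIC);cv2.imwrite('pics/crop5.png',o)
E
```

```text
t 26.35 p [0.5389 0.0518 0.0775] psi 3.107 j [-0.05  0.2   1.9   0.    1.02 -1.59] F [ 0.1  0.7 -2. ] w 0.175
tool shift mm [ 6.1 -1.3 -0.1]
turn [0.001 0.018 0.007]
```

View pics/crop5.png

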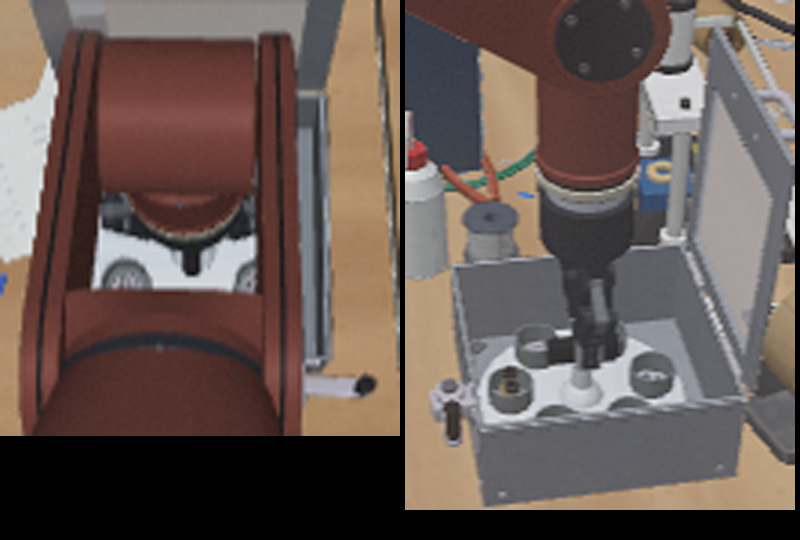

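Side: the fittings pot is at (511,383), and neighbouring pots are at (534,340) and (652,372). The bar is gripped, and the lid and latch are still in place. The arm blocks the top view, so I'll check the alignment from the side view.

```bash
python3 - <<'E'
from h import *
import pickle;a,b=pickle.load(open('ims5.pkl','rb'))
S=lambda x,y:(200+(x-405)/3-.33,80+y/3-.33)
I=lambda p:((p[0]+.33-200)*3+405,(p[1]+.33-80)*3)
for ax in([.5315,.0505],[.534,.0505],[.5365,.0505]):
  for yaw in(-.04,):
    f=lambda an:np.round(I(proj(b,np.array([ax[0]-.062*np.cos(an),ax[1]-.062*np.sin(an),.044]))),1)
    print(ax,'pick',f(-.04),'+.1',f(.06),'next pots',f(-.04-np.pi/3),f(-.04+np.pi),f(-.04+np.pi*2/3))
# rim ellipse: dark pots in crop
m=b['pixels'][188:222,222:250];
big=cv2.resize(cv2.cvtColor(m,cv2.COLOR_RGB2BGR),None,fx=20,fy=16,interpolation=cv2.INTER_CUBIC);cv2.imwrite('pics/pot5.png',big)
# pointer & front rim in side view
for x,y in((511,379),(534,335),(652,366)):
    print((x,y),plane(b,*S(x,y),.044))
E
```

```text
[0.5315, 0.0505] pick [504.4 384.1] +.1 [505.7 388.9] next pots [530.9 340.2] [646.8 369.1] [624.3 415.3]
[0.534, 0.0505] pick [507.3 383.8] +.1 [508.6 388.6] next pots [533.7 339.9] [649.6 368.7] [627.3 414.9]
[0.5365, 0.0505] pick [510.2 383.4] +.1 [511.5 388.2] next pots [536.5 339.5] [652.4 368.3] [630.2 414.5]
(511, 379) [0.4762425 0.0583149 0.044    ]
(534, 335) [0.50670673 0.11191425 0.044     ]
(652, 366) [0.59889182 0.05101557 0.044     ]
```

View pics/pot5.png

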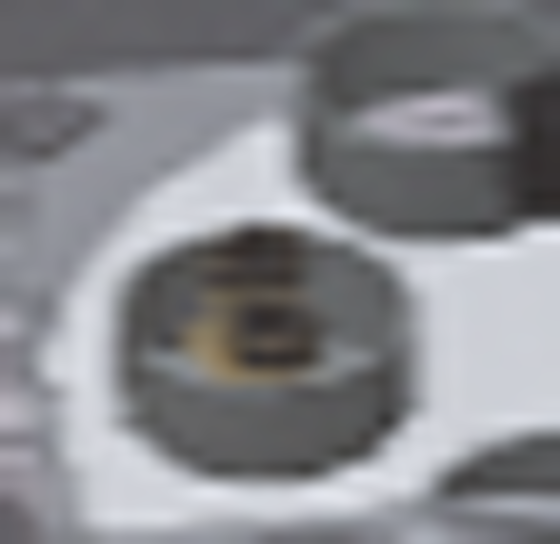

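```bash
python3 - <<'E'
from h import *
import pickle;a,b=pickle.load(open('ims5.pkl','rb'))
f=lambda x0:cv2.resize(cv2.cvtColor(b['pixels'][188:222,x0:x0+28],cv2.COLOR_RGB2BGR),None,fx=14,fy=14,interpolation=cv2.INTER_CUBIC)
cv2.imwrite('pics/pot5b.png',np.hstack([f(222),f(268)]))
E
```

```text
(no output)
```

View pics/pot5b.png

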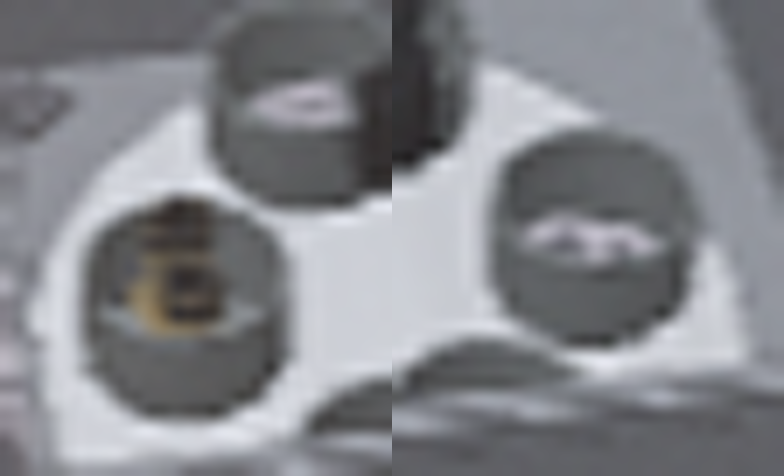

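```bash
python3 - <<'E'
from h import *
import pickle;a,b=pickle.load(open('ims5.pkl','rb'))
for z in(.025,.035,.044):
    f=plane(b,222+186/14-.5,188+309/14-.5,z);o=plane(b,268+202/14-.5,188+238.5/14-.5,z)
    d=o-f;print(z,np.round(f,4),np.round(o,4),np.linalg.norm(d),'table yaw',np.arctan2(d[1],d[0]), 'mid',(f+o)/2)
# case rim line right side in side view: long top edge of the near wall, and left wall
print(r.read_state()['dq'])
E
```

```text
0.025 [0.4767 0.0656 0.025 ] [0.6023 0.0607 0.025 ] 0.12571669040162636 table yaw -0.03959883207239994 mid [0.53953921 0.0631608  0.025     ]
0.035 [0.4749 0.0548 0.035 ] [0.5989 0.0499 0.035 ] 0.12408461926077735 table yaw -0.03959883207240131 mid [0.53690992 0.0523671  0.035     ]
0.044 [0.4733 0.0451 0.044 ] [0.5958 0.0402 0.044 ] 0.12261575523401338 table yaw -0.03959883207240043 mid [0.53454356 0.04265277 0.044     ]
[-0.00053604  0.00040193  0.00080076 -0.00057813  0.00143725 -0.00540952]
```

```bash
python3 -c "
from h import *
to(.533,.05,.0775,3.1)
print(r.finish_job())"
```

```text
t 26.45 p [0.5389 0.0518 0.0775] psi 3.107 j [-0.05  0.2   1.9   0.    1.02 -1.59] F [ 0.4  0.6 -1.4] w 0.18
tool shift mm [ 5.8 -2.  -0.1]
turn [0.001 0.018 0.007]
the job is handed in; nothing more can be done
None
```

The job is handed in at 26.5 s. The latch is swung aside to its stop, the lid was lifted by its bow handle and stands upright unaided, and the fittings pot is at the front. The gripper is still closed on the bar handle at 35 N, holding the turntable still.

**Checks that agreed**
- **Turntable alignment:** in the last side picture, the line through the fittings pot and the opposite pot gave a turntable yaw of about -0.040 rad. I measured the case yaw at about -0.04 rad from the top view. The gripper's own angle implies -0.035 rad.
- **Lid and latch:** the side picture shows the lid still upright and the latch still aside.
- **Side objects:** the wash bottle and solder reel look unmoved. The dropper bottle was outside the last crop, so I did not check it at the end. The arm never went down near it, and the force readings stayed at about 10 N or less.

**Checks that disagreed or failed**
- **Pot position:** judging the pot's absolute position from the side view alone suggested about 0.07 rad off. I put that down to the 2 mm camera calibration and trusted the two-pot line.
- **Top view:** the arm blocked the overhead camera at the end, so I have no final overhead check.
- **Gripper drift:** the gripper moved about 6 mm forward, mostly along the bar, while turning. The grip and forces stayed normal, at about 2 N.

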